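# Push a stuck biscuit die up out of its block

### The job

The brass biscuit die is stuck flush in the aluminium die block. Bring the pin of the red-handled U-shaped pusher under the block, feel for the access hole in its underside and gently push the die up until it stands at least 10 mm proud, never forcing the pusher against the block; then stand the pusher upright on the worktop, clear of the block. Lift the die out and set it down gently, upright, in the steel tray, leaving everything else where it is.

Things in the scene. Friction and masses are not known exactly. Their poses are not given: they have to be found in the camera images.
- stand: die block on a stand, fixed: aluminium block 76 (x) x 108 (y) mm, top at 98 mm, underside at 60 mm, on two grey side cheeks (inner faces at y = +-45 mm), open in front (-x) and behind. Foot flanges reach 71 mm to either side. Origin on the worktop under the axis of the round well; x points from the open front to the back, z up
- well (a point): centre of the well's mouth, in the block's top face, 98 mm above the worktop; axes as the stand's. The well is 35 mm wide and 32 mm deep; sprung pads in its wall hold the die by friction at whatever height it is left: sliding it takes about 4 to 12 N
- underside (a point): point of the block's underside (60 mm up) on the well's axis. A stiff steel shutter there covers the opening but for the access hole, 11 mm wide with a small chamfer: its centre is always 5 mm off this point, but in any horizontal direction. That cannot be seen or measured: feel for it with the pin. Through the hole the pin meets the seated die 6 mm above the underside
- die: brass biscuit die, a solid disc 34 mm in diameter and 32 mm high, about 150 g, with a dark star on its top; origin at the centre of its underside, z up. It starts in the well with its top flush with the block, its origin 66 mm above the worktop
- pusher: U-shaped push-out tool, 200 g, standing on its flat steel foot (x -22 to +74 mm, 34 mm wide, 8 mm thick). Origin under the handle's axis, at the underside of the foot; x points from the handle to the pin, z up. Above the origin rises a 12 mm square shank and from 62 to 152 mm height a red handle 18 mm square (faces along x and y)
- handle (a point): point on the axis of the pusher's handle, 125 mm above the underside of its foot, a good place to grip it, across its y faces, from above; axes as the pusher's
- pin_tip (a point): top of the pusher's upright pin, 60 mm in x from the handle's axis and 32 mm above the underside of the foot. The pin is 8 mm in diameter, 24 mm long above the foot, slightly tapered at its end, so when the foot meets the block's underside the die stands 18 mm proud
- tray: shallow open steel tray, fixed, 120 (x) x 170 (y) x 24 mm, walls and floor 3 mm; origin at the centre of its underside
- gel_pink: bystander: small bottle with a pink cap, 29 mm wide, 83 mm high; origin under its centre
- gel_blue: bystander: small bottle with a blue cap, 29 mm wide, 83 mm high; origin under its centre
- piping_tip: bystander: steel piping tip standing on its rim, 25 mm wide, 40 mm high; origin under its centre
- coupler: bystander: white plastic coupler ring, 29 mm wide, 20 mm high; origin under its centre
Things that resemble listed ones, but are neither listed nor needed, are in the scene too. Leave any orange, pink or turquoise look-alike of the pusher alone.

How it is judged (in metres and radians):
On the way, in this order (a step that is already met when the one before it is completed fails the run):
1. the die stands at least 10 mm proud, upright in its well, pushed by the pusher's pin and not touched by the fingers (z of die in the frame of stand above 0.076 m and horizontal distance between die and well below 0.004 m and angle between die's own z axis and vertical below 0.15 rad and contact force between pusher and die above 0.3 N and contact force between the fingers and die below 0.1 N), for 0.1 s.
2. the pusher stands released on the worktop, clear of the block, and the die still stands proud in its well (height (world z) of pusher below 0.004 m and angle between pusher's own z axis and vertical below 0.06 rad and contact force between the fingers and pusher below 0.1 N and horizontal distance between pin_tip and well above 0.04 m and z of die in the frame of stand above 0.075 m and horizontal distance between die and well below 0.004 m), for 0.2 s.
At the end, for the whole second after the job is handed in: the die stands upright (within 0.1 rad), star up, on the tray's floor, at rest; the pusher stands upright (within 0.06 rad) on the worktop, at rest, with its pin more than 40 mm from the well's axis (z of die in the frame of tray below 0.008 m and x of die in the frame of tray between -0.06 and 0.06 m and y of die in the frame of tray between -0.085 and 0.085 m and angle between die's own z axis and vertical below 0.1 rad and linear speed of each of die, pusher below 0.02 m/s and height (world z) of pusher below 0.004 m and angle between pusher's own z axis and vertical below 0.06 rad and horizontal distance between pin_tip and well above 0.04 m); the robot touches nothing.
It fails at once if the pusher is forced against the block or its stand with more than 25 N (contact force between pusher and stand above 25 N).
It fails at once if the die is pushed by the pusher with more than 25 N (contact force between pusher and die above 25 N).
It fails at once if the die is dropped: moving faster than 0.5 m/s while the fingers do not hold it (linear speed of die above 0.5 m/s and contact force between the fingers and die below 0.1 N).
It fails at once if a bystander is moved by more than 20 mm (distance of any of gel_pink, gel_blue, piping_tip, coupler from where it was at the start of the episode above 0.02 m).
It also fails if it takes over 70 s, if anything falls off the work surface, if the arm or the gripper's body presses on something with over 40 N, if the wrist force passes 120 N, or if a joint passes its speed limit or range.

### The arm

A 6-joint arm with a two-finger parallel gripper is mounted at the origin on a cart in front of the work surface, level with it; the furniture and walls round the work are solid. World frame = base frame: x ahead of the robot, y to its left, z up, the work surface at z = 0. Lengths are in m, angles in degrees, forces in N, time in s.
With the tool pointing down it reaches from about 0.35 to 0.875 m from the base axis. Payload 4.2 kg.
Tool frame: the origin (TCP) lies on the centre line of the jaws, within the pads' length; the fingertips stand 11 mm ahead of it and the grasp point (between the pads) lies 8 mm behind it; z points along the fingers, y is the line along which they close (so a half turn about z gives the same grasp; the last joint's range is limited). The gripper opens to 87 mm and grips with 3 to 60 N. Pads are 19 mm wide; open, the fingers measure 117 mm over their backs; the gripper's body (75 mm by 190 mm) begins 51 mm behind the grasp point.
Start: joints at [-58.694, 22.042, 0.453, 0, -68.411, -14.817], TCP at [0.177, -0.599, 0.234] pointing down, gripper open.
Joint ranges: [-179.83, 179.83], [-69.29, 118.12], [-61.27, 80.66], [-181.25, 117.63], [-171.15, -9.14], [-177.46, 177.46]. Speed limits (degrees/s): [159.86, 159.86, 180, 180, 180, 180].

### API

Orientations are given as a 3x3 rotation matrix whose columns are the frame's x, y, z axes.
In Python, from station import r gives the robot as it stands.
- The arm moves only by the tool servo_tool, never from a script. Its argument "commands" is a list that holds one entry, the list of rows, each a list of 7 numbers: the closure, from 0 (fully open) to 1 (shut), then the shift along the tool's x, y, z in mm, then the turn, a rotation vector about the tool's x, y, z in rad. In form: [[[claw, x, y, z, ax, ay, az], ...]]. A call has exactly 5 rows; each row is the pose to reach, as a shift and turn from the pose commanded when the call began, along the tool's axes at that moment; what a row does not reach only later rows make up. A row lasts 1/10 s, in which the tool goes at most 50 mm and 8.59 degrees, less where a joint would pass 70% of its speed; a pose out of reach is approached as far as the arm can. A call with a gripper value outside its range is refused whole. The fingers move at their own pace and stop on an object; the grip force is fixed at half the most. Time passes only in rows, so rows that repeat a pose let the fingers close, or fill a call up. It gives the time, the measured TCP pose, the force, the opening and the grip force at its end, in the units of the state.
- r.sense(): the state, without advancing time (a new reading comes with each control period).
- r.capture(name): name is "side" or "top" or "wrist"; returns a dict with "pixels" (480x640x3 uint8, red, green, blue), "camera_matrix" (3x3 intrinsics, pixels), "R" (3x3) and "t" (3): a world point X has camera coordinates R X + t. Camera axes: x right, y down, z forward; pixel columns grow to the right and rows downward; lengths in m; the calibration is good to about 2 mm. The wrist camera is an equidistant fisheye: a pixel r from the principal point sees the ray r / f radians off the axis. A picture is of the moment at which its call begins. There is no depth.
- r.finish_job(): hands the job in; it is judged then, once.
The state is a dict: "time_s": time; "joints": joint angles; "joint_velocities": joint speeds; "effort": joint torques, N m; "tcp_pos": TCP position; "ee_rot": TCP orientation; "wrist_force": force on the tool from outside, world axes, zero at the start; "moment": the same for the moment, N m; "gripper_width": opening from 0.0 (shut) to 1.0 (fully open); "gripper_force": force on a finger pad.
Only numpy, scipy, OpenCV 4.12 (cv2) and the standard library are available. Lean on these libraries where they do the work, as an engineer would, in place of code of your own. Each camera call takes 0.05 s, during which the arm holds its last target. There are 200 camera calls.

## Working session

There is one attempt and no reset: what is moved stays moved. The work goes in short steps, Python scripts to look and compute and a tool call to move; the robot and the scene stay as the last step left them, time stands still between calls to the robot, and variables do not carry over. Pictures are saved under pics/ and viewed, at most 12 in all, crops included, and the job is handed in when it is done.

Besides the shell and the picture viewer there is one more tool, called after "Call:" as name([rows], argument=value, ...), one row to a line, values as JSON. servo_tool: Moves the arm, as the interface text tells. Its arguments: {"type":"object","properties":{"commands":{"type":"array","items":{"type":"array","items":{"type":"array","items":{"type":"number"}}}}},"required":["commands"]}

```bash
ls; mkdir -p pics; python3 - <<'E'
from station import r
import cv2,pickle
d={n:r.capture(n) for n in("side","top","wrist")}
pickle.dump(d,open('d0.pkl','wb'))
for n in d:
    cv2.imwrite(f'pics/{n}0.png',d[n]['pixels'][:,:,::-1])
    print(n,d[n]['camera_matrix'],d[n]['R'],d[n]['t'])
s=r.sense();print(s)
E
```

```text
pics
side [[539.30879897   0.         313.77623092]
 [  0.         539.30879897 241.52051159]
 [  0.           0.           1.        ]] [[-0.64065249 -0.76782192  0.00372715]
 [-0.58006395  0.48079986 -0.65753882]
 [ 0.5030807  -0.42341587 -0.75341144]] [0.38583226 0.4228238  1.04412787]
top [[548.72874025   0.         319.63401045]
 [  0.         548.72874025 235.99511432]
 [  0.           0.           1.        ]] [[ 0.01407049 -0.99985063 -0.01003713]
 [-0.99164568 -0.01266639 -0.12836826]
 [ 0.12822195  0.01175948 -0.99167578]] [0.00225062 0.62428971 1.48119531]
wrist [[371.64829954   0.         320.41259246]
 [  0.         371.64829954 238.0715994 ]
 [  0.           0.           1.        ]] [[-0.28445945  0.9586875   0.00104729]
 [ 0.92436542  0.27398547  0.26548172]
 [ 0.25422706  0.07648687 -0.96411533]] [ 0.62486213 -0.03159617  0.38982849]
{'time_s': 0.15, 'joints': array([-5.86940078e+01,  2.20806202e+01,  3.96648155e-01, -1.89913798e-02,
       -6.84116591e+01, -1.48159148e+01]), 'joint_velocities': array([ 0.10947934, -0.15611555,  0.20022335,  0.05802664, -0.06626591,
        0.02282443]), 'effort': array([ 1.09317841e-04, -3.91052771e+01,  1.87587780e+01,  4.22231108e+00,
        1.23936706e-02, -1.37831380e-04]), 'tcp_pos': array([ 0.17727892, -0.5988679 ,  0.23270754]), 'ee_rot': array([[-9.58903551e-01, -2.83731590e-01, -6.03919909e-04],
       [-2.83732203e-01,  9.58902248e-01,  1.58619888e-03],
       [ 1.29045429e-04,  1.69236326e-03, -9.99998560e-01]]), 'wrist_force': array([ 0.31492554,  0.25615958, -0.19035341]), 'moment': array([ 0.02233188, -0.05505376, -0.00044173]), 'gripper_force': 0.0, 'gripper_width': 0.9989001313501528}
```

View pics/top0.png

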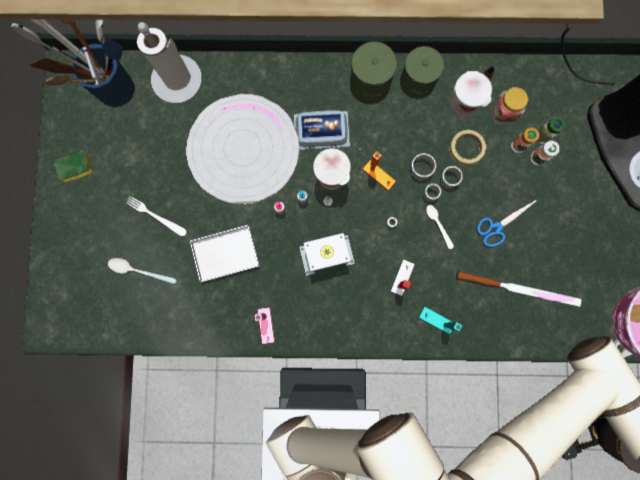

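View pics/side0.png

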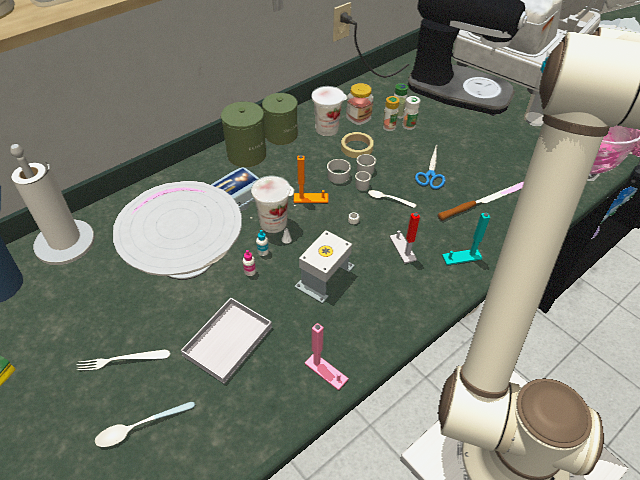

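The top view shows the stand at (327,253), tray at (225,254), gel_pink at (280,208), gel_blue at (303,197), piping_tip at (328,201) and coupler at (392,222). There are four U-shaped tools: red (403,280), orange (379,170), pink (265,325) and turquoise (440,320). Only the one at (403,280) has a red handle and a bare steel foot, so it fits the description. I'll confirm it in a crop and measure.

```bash
cat > h.py <<'E'
import numpy as np,cv2
def ray(c,uv):
    K=c['camera_matrix'];R=c['R'];o=-R.T@c['t']
    uv=np.atleast_2d(uv).astype(float)
    d=np.c_[(uv[:,0]-K[0,2])/K[0,0],(uv[:,1]-K[1,2])/K[1,1],np.ones(len(uv))]
    if c.get('fish'):
        q=d[:,:2];th=np.linalg.norm(q,axis=1)[:,None]+1e-9
        d=np.c_[q/th*np.sin(th),np.cos(th)]
    return o,d@R
def onz(c,uv,z):
    o,d=ray(c,uv);return o+d*((z-o[2])/d[:,2])[:,None]
def tri(c1,u1,c2,u2):
    A=[];b=[]
    for c,u in((c1,u1),(c2,u2)):
        o,d=ray(c,u);d=d[0]/np.linalg.norm(d[0]);P=np.eye(3)-np.outer(d,d);A.append(P);b.append(P@o)
    return np.linalg.lstsq(np.vstack(A),np.hstack(b),rcond=None)[0]
def blob(m,box):
    x0,y0,x1,y1=box;k=np.zeros(m.shape,np.uint8);k[y0:y1,x0:x1]=m[y0:y1,x0:x1]
    n,l,s,c=cv2.connectedComponentsWithStats(k);i=1+np.argmax(s[1:,4]);return (l==i),s[i],c[i]
E
python3 - <<'E'
from h import *
import pickle
d=pickle.load(open('d0.pkl','rb'))
t,s=d['top'],d['side']
def hsv(c):return cv2.cvtColor(c['pixels'],cv2.COLOR_RGB2HSV)
ht,hs=hsv(t),hsv(s)
def white(h):return ((h[...,1]<60)&(h[...,2]>90)).astype(np.uint8)
def rect(c,m,z,name):
    cs,_=cv2.findContours(m.astype(np.uint8),cv2.RETR_EXTERNAL,cv2.CHAIN_APPROX_NONE)
    k=max(cs,key=cv2.contourArea)[:,0,:]
    p=onz(c,k,z)[:,:2].astype(np.float32);q=cv2.minAreaRect(p);print(name,np.round(q[0],4),np.round(q[1],4),round(q[2],1),np.round(cv2.boxPoints(q),3).tolist())
m,st,c=blob(((ht[...,1]<50)&(ht[...,2]>170)).astype(np.uint8),(290,225,365,285));print(st,c);rect(t,m,.098,'block')
m,st,c=blob(white(ht),(180,215,270,292));print(st,c);rect(t,m,.024,'tray')
m,st,c=blob(white(ht),(385,255,425,305));print(st,c);rect(t,m,.008,'foot')
rd=lambda h:(((h[...,0]<6)|(h[...,0]>174))&(h[...,1]>150)&(h[...,2]>60)).astype(np.uint8)
m,st,c=blob(rd(ht),(385,255,425,305));print('redtop',st,c)
ms,ss,cs=blob(rd(hs),(395,195,430,265));print('redside',ss,cs,tri(t,c,s,cs))
ye=lambda h:((h[...,0]>18)&(h[...,0]<38)&(h[...,1]>110)).astype(np.uint8)
m,st,c=blob(ye(ht),(300,230,350,275));ms,ss,cs=blob(ye(hs),(305,230,350,270));print('die',st,c,ss,cs,onz(t,c,.098),onz(s,cs,.098))
A=cv2.resize(t['pixels'][240:320,370:470],(800,640))[:,:400]
A=cv2.resize(t['pixels'][245:315,370:436],None,fx=6,fy=6);B=cv2.resize(s['pixels'][200:270,380:446],None,fx=6,fy=6)
cv2.imwrite('pics/crop.png',np.hstack([A,B])[:,:,::-1])
E
```

```text
[ 300  233   54   39 1251] [326.34932054 251.91606715]
block [ 0.5727 -0.0073] [0.0834 0.1315] 13.4 [[0.5170000195503235, 0.04699999839067459], [0.546999990940094, -0.08100000023841858], [0.628000020980835, -0.06199999898672104], [0.5979999899864197, 0.06599999964237213]]
[ 189  224   71   59 2788] [223.7302726  252.72381636]
tray [0.5768 0.2761] [0.1269 0.1793] 16.4 [[0.4909999966621399, 0.3440000116825104], [0.5410000085830688, 0.1720000058412552], [0.6629999876022339, 0.20800000429153442], [0.6119999885559082, 0.3799999952316284]]
[390 256  25  40 435] [402.19310345 275.57701149]
foot [ 0.5181 -0.2232] [0.0396 0.1062] 68.9 [[0.460999995470047, -0.22300000488758087], [0.5609999895095825, -0.26100000739097595], [0.574999988079071, -0.2240000069141388], [0.47600001096725464, -0.1860000044107437]]
redtop [399 281  12   8  57] [404.56140351 284.66666667]
redside [406 213  14  30 245] [412.31020408 227.73877551] [ 0.48970277 -0.21479819  0.10469615]
die [322 247  11  11  40] [326.85 251.75] [319 246  14  11  89] [325.4494382  250.82022472] [[ 0.57478597 -0.00981489  0.098     ]] [[ 0.57207787 -0.00993433  0.098     ]]
```

View pics/crop.png

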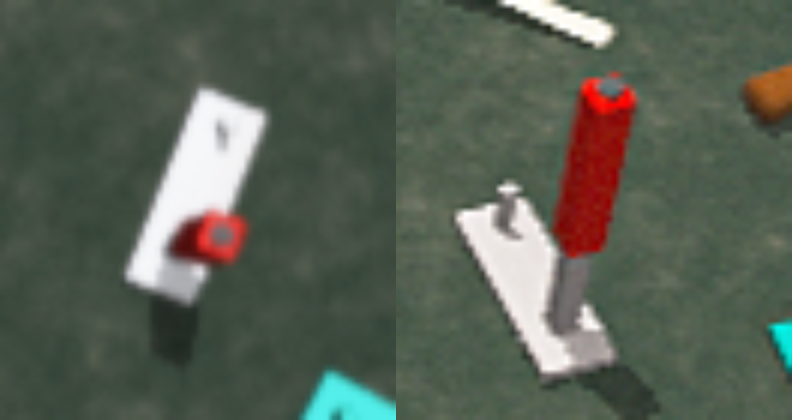

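Confirmed: the crop shows the red handle, bare steel foot and pin toward +x. The origin is about (0.492, -0.2145) with yaw about -21°. Moving above it.

Call:
servo_tool([
  [[0, -41, 28, 0, 0, 0, 0.13], [0, -82, 56, 0, 0, 0, 0.26], [0, -123, 84, 0, 0, 0, 0.39], [0, -164, 112, 0, 0, 0, 0.52], [0, -205, 140, 0, 0, 0, 0.654]],
])

```text
time_s: 0.65
tcp_pos: [0.3325, -0.4084, 0.2334]
ee_rot: [[-0.935, 0.354, -0.0], [0.354, 0.935, 0.0], [0.0, 0.0, -1.0]]
wrist_force: [0.7, -0.5, 0.4]
gripper_width: 0.998
gripper_force: 0.0
```

```bash
cat >> h.py <<'E'
from scipy.spatial.transform import Rotation as Ro
def go(p,yaw=None):
    "shift (mm) & turn in tool axes to reach TCP p, tool y at world angle yaw (deg), pointing down"
    from station import r
    s=r.sense();R=s['ee_rot'];d=R.T@(np.array(p)-s['tcp_pos'])*1000
    if yaw is None: w=np.zeros(3)
    else:
        a=np.radians(yaw);y=np.array([np.cos(a),np.sin(a),0]);z=np.array([0,0,-1.]);T=np.c_[np.cross(y,z),y,z]
        w=Ro.from_matrix(R.T@T).as_rotvec()
    print('t',s['time_s'],'tcp',np.round(s['tcp_pos'],4),'F',np.round(s['wrist_force'],1),'M',np.round(s['moment'],2),'w',round(s['gripper_width'],3),'go',np.round(d,1),np.round(w,4))
E
python3 -c "
from h import *
go([.492,-.2145,.22],69)"
```

```text
t 0.65 tcp [ 0.3325 -0.4084  0.2334] F [ 0.7 -0.5  0.4] M [-0.09 -0.13  0.01] w 0.998 go [-80.4 237.9  13.5] [ 0.0002 -0.0002  0.0042]
```

Call:
servo_tool([
  [[0, -16, 47, 0, 0, 0, 0], [0, -32, 94, 0, 0, 0, 0], [0, -48, 141, 0, 0, 0, 0], [0, -64, 190, 0, 0, 0, 0], [0, -80, 237, 0, 0, 0, 0]],
])

```text
time_s: 1.15
tcp_pos: [0.4895, -0.2152, 0.2336]
ee_rot: [[-0.937, 0.349, -0.0], [0.349, 0.937, 0.0], [0.0, 0.0, -1.0]]
wrist_force: [1.6, -1.2, -0.3]
gripper_width: 0.999
gripper_force: 0.0
```

```bash
python3 - <<'E'
from station import r
from h import *
import pickle
c=r.capture('wrist');c['fish']=1;pickle.dump(c,open('w1.pkl','wb'))
h=cv2.cvtColor(c['pixels'],cv2.COLOR_RGB2HSV)
m=(((h[...,0]<6)|(h[...,0]>174))&(h[...,1]>150)&(h[...,2]>60)).astype(np.uint8)
m,st,q=blob(m,(0,0,640,480));print(st,q)
k=cv2.findContours(m.astype(np.uint8),0,1)[0][0][:,0,:]
go([.492,-.2145,.22],69)
im=c['pixels'].copy()
print(c['R'],-c['R'].T@c['t'])
cv2.imwrite('pics/w1.png',im[:,:,::-1])
E
```

```text
[311 212  26  51 829] [322.89505428 233.75030157]
t 1.2 tcp [ 0.494  -0.2112  0.2334] F [3.  1.8 0. ] M [ 0.14 -0.45  0.  ] w 1.0 go [ 0.8 -3.8 13.4] [0.0017 0.0029 0.0148]
[[ 3.48480064e-01  9.37315785e-01 -8.74003378e-04]
 [ 9.03594334e-01 -3.35694775e-01  2.66132106e-01]
 [ 2.49156426e-01 -9.35314780e-02 -9.63936169e-01]] [ 0.4215235  -0.19029313  0.38457262]
```

View pics/w1.png

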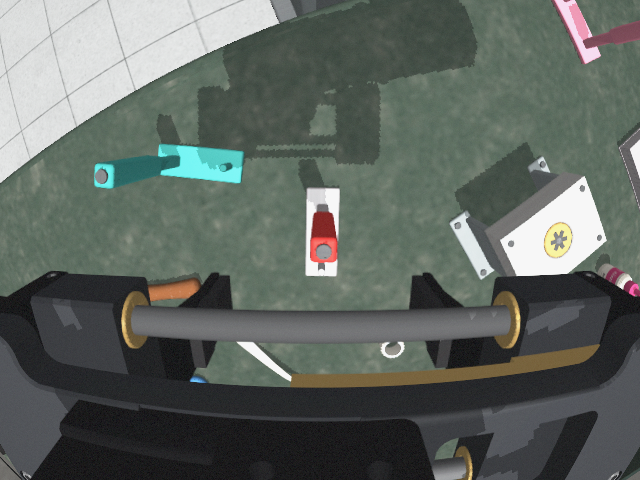

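The wrist view shows the foot centred at (323,230), the handle top at (323,251), and the block with its star at (558,240). I'll refine from these.

```bash
python3 - <<'E'
from h import *
import pickle
c=pickle.load(open('w1.pkl','rb'))
h=cv2.cvtColor(c['pixels'],cv2.COLOR_RGB2HSV)
x=h.astype(int)
# bright red top face
m=(((x[...,0]<8)|(x[...,0]>172))&(x[...,1]>140)&(x[...,2]>200)).astype(np.uint8)
m,st,q=blob(m,(300,225,345,270));print('top face',st);print(onz(c,[[st[0]+(st[2]-1)/2,st[1]+(st[3]-1)/2]],.152))
w=((x[...,1]<60)&(x[...,2]>140)).astype(np.uint8)
f,st,q=blob(w,(295,180,350,285));print('foot',st)
k=max(cv2.findContours(f.astype(np.uint8),0,1)[0],key=cv2.contourArea)[:,0,:]
p=onz(c,k,.008)[:,:2].astype(np.float32);print(cv2.minAreaRect(p),cv2.boxPoints(cv2.minAreaRect(p)).tolist())
b,st,q=blob(((x[...,1]<40)&(x[...,2]>205)).astype(np.uint8),(490,165,615,285));print('block',st)
k=max(cv2.findContours(b.astype(np.uint8),0,1)[0],key=cv2.contourArea)[:,0,:]
p=onz(c,k,.098)[:,:2].astype(np.float32);print(cv2.minAreaRect(p),cv2.boxPoints(cv2.minAreaRect(p)).tolist())
b,st,q=blob(((x[...,0]>15)&(x[...,0]<40)&(x[...,1]>70)).astype(np.uint8),(530,210,590,270));
k=cv2.convexHull(np.argwhere(b)[:,::-1].astype(np.int32))[:,0]
p=onz(c,k,.098)[:,:2].astype(np.float32);print('die',st,cv2.minEnclosingCircle(p),p.mean(0))
E
```

```text
top face [311 238  26  25 362]
[[ 0.48994308 -0.21378909  0.152     ]]
foot [ 305  188   35   89 1548]
((0.5143768191337585, -0.22372931241989136), (0.034795671701431274, 0.0959634855389595), 68.64838409423828) [[0.4633539617061615, -0.22246333956718445], [0.552730917930603, -0.2574027180671692], [0.5653996467590332, -0.22499528527259827], [0.47602272033691406, -0.19005590677261353]]
block [ 500  176  107  100 5247]
((0.5746880769729614, -0.01087513193488121), (0.07653672993183136, 0.10826053470373154), 14.690032958984375) [[0.5239437222480774, 0.03178125619888306], [0.5513975024223328, -0.07294044643640518], [0.6254324316978455, -0.05353152006864548], [0.5979786515235901, 0.05119018256664276]]
die [544 222  28  36 589] ((0.5741114616394043, -0.01141484547406435), 0.017153142020106316) [ 0.5728266  -0.01158334]
```

```bash
python3 -c "
from h import *
go([.490,-.214,.117],68.65)"
```

```text
t 1.2 tcp [ 0.494  -0.2112  0.2334] F [3.  1.8 0. ] M [ 0.14 -0.45  0.  ] w 1.0 go [  3.1  -4.2 116.4] [0.0017 0.0028 0.0209]
```

Call:
servo_tool([
  [[0, 2, -2, 0, 0, 0, 0], [0, 2, -3, 15, 0, 0, 0], [0, 2, -3, 30, 0, 0, 0], [0, 2, -3, 40, 0, 0, 0], [0, 2, -3, 40, 0, 0, 0]],
])

```text
time_s: 1.7
tcp_pos: [0.4842, -0.2196, 0.192]
ee_rot: [[-0.936, 0.351, -0.004], [0.351, 0.936, 0.001], [0.004, -0.001, -1.0]]
wrist_force: [-0.7, -0.4, -0.3]
gripper_width: 0.999
gripper_force: 0.0
```

```bash
python3 -c "
from h import *
go([.490,-.214,.117],68.65)"
```

```text
t 1.7 tcp [ 0.4842 -0.2196  0.192 ] F [-0.7 -0.4 -0.3] M [-0.01 -0.01 -0.04] w 0.999 go [-3.8  7.3 75. ] [-0.0006 -0.0037  0.0142]
```

Call:
servo_tool([
  [[0, -2, 3, 0, 0, 0, 0.013], [0, -2, 3, 10, 0, 0, 0.013], [0, -2, 3, 15, 0, 0, 0.013], [0, -2, 3, 15, 0, 0, 0.013], [0, -2, 3, 15, 0, 0, 0.013]],
])

```text
time_s: 2.2
tcp_pos: [0.4887, -0.2171, 0.1785]
ee_rot: [[-0.932, 0.361, -0.0], [0.361, 0.932, -0.0], [0.0, -0.0, -1.0]]
wrist_force: [-0.1, -0.4, -0.2]
gripper_width: 1.0
gripper_force: 0.0
```

```bash
python3 -c "
from h import *
go([.490,-.214,.117],68.65)"
```

```text
t 2.2 tcp [ 0.4887 -0.2171  0.1785] F [-0.1 -0.4 -0.2] M [-0.08 -0.01 -0.06] w 1.0 go [-0.1  3.4 61.5] [-0.0002 -0.0002  0.0028]
```

Call:
servo_tool([
  [[0, 0, 3, 15, 0, 0, 0.003], [0, 0, 3, 30, 0, 0, 0.003], [0, 0, 3, 45, 0, 0, 0.003], [0, 0, 3, 61, 0, 0, 0.003], [0, 0, 3, 61, 0, 0, 0.003]],
])

```text
time_s: 2.7
tcp_pos: [0.4885, -0.214, 0.1158]
ee_rot: [[-0.931, 0.365, -0.004], [0.365, 0.931, 0.001], [0.004, -0.001, -1.0]]
wrist_force: [-0.3, 0.7, -0.2]
gripper_width: 1.003
gripper_force: 0.0
```

```bash
python3 -c "
from h import *
go([.490,-.214,.117],68.65)"
```

```text
t 2.7 tcp [ 0.4885 -0.214   0.1158] F [-0.3  0.7 -0.2] M [-0.02 -0.05 -0.02] w 1.003 go [-1.4  0.5 -1.2] [-0.0007 -0.0042 -0.0007]
```

Call:
servo_tool([
  [[1, 0, 0, 0, 0, 0, 0], [1, 0, 0, 0, 0, 0, 0], [1, 0, 0, 0, 0, 0, 0], [1, 0, 0, 0, 0, 0, 0], [1, 0, 0, 0, 0, 0, 0]],
])

```text
time_s: 3.2
tcp_pos: [0.4899, -0.2143, 0.118]
ee_rot: [[-0.931, 0.364, 0.001], [0.364, 0.931, -0.0], [-0.001, 0.0, -1.0]]
wrist_force: [0.1, -0.9, -0.3]
gripper_width: 0.628
gripper_force: 0.0
```

Call:
servo_tool([
  [[1, 0, 0, 0, 0, 0, 0], [1, 0, 0, 0, 0, 0, 0], [1, 0, 0, -4, 0, 0, 0], [1, 0, 0, -12, 0, 0, 0], [1, 0, 0, -12, 0, 0, 0]],
])

```text
time_s: 3.7
tcp_pos: [0.4908, -0.2145, 0.1313]
ee_rot: [[-0.931, 0.364, 0.003], [0.364, 0.931, -0.001], [-0.003, 0.0, -1.0]]
wrist_force: [-0.3, 1.2, 6.9]
gripper_width: 0.206
gripper_force: 30.0
```

```bash
python3 -c "
from h import *
go([.490,-.214,.117],68.65)"
```

```text
t 3.7 tcp [ 0.4908 -0.2145  0.1313] F [-0.3  1.2  6.9] M [0.46 0.28 0.03] w 0.206 go [ 1.   0.2 14.3] [0.0002 0.0029 0.0003]
```

Call:
servo_tool([
  [[1, 0, 0, 0, 0, 0, 0], [1, 0, 0, 0, 0, 0, 0], [1, 0, 0, 0, 0, 0, 0], [1, 0, 0, 0, 0, 0, 0], [1, 0, 0, 0, 0, 0, 0]],
])

```text
time_s: 4.2
tcp_pos: [0.4908, -0.2145, 0.1313]
ee_rot: [[-0.932, 0.364, 0.003], [0.364, 0.932, -0.001], [-0.003, 0.0, -1.0]]
wrist_force: [-0.3, 1.0, 6.8]
gripper_width: 0.204
gripper_force: 30.0
```

```bash
python3 - <<'E'
from station import r
from h import *
import pickle
c=r.capture('wrist');c['fish']=1;s=r.capture('side')
pickle.dump((c,s),open('w2.pkl','wb'))
go([.490,-.214,.117],68.65)
B=cv2.resize(s['pixels'][190:270,370:450],(600,600))
A=cv2.resize(c['pixels'][130:290,240:400],(600,600))
cv2.imwrite('pics/g.png',cv2.resize(np.hstack([A,B]),(800,400))[:,:,::-1])
E
```

```text
t 4.3 tcp [ 0.4908 -0.2144  0.1313] F [-0.6  2.   5.3] M [0.35 0.3  0.02] w 0.206 go [ 1.   0.1 14.3] [0.0002 0.0031 0.0006]
```

View pics/g.png

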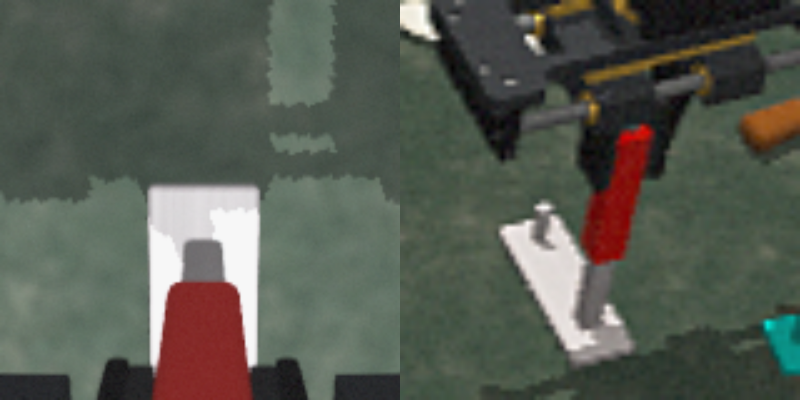

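The foot is still on the table: the fingers closed late, after the lift, so the grip is about 14 mm too high. I'll open slightly, lower and regrip.

Call:
servo_tool([
  [[0.6, 0, 0, 0, 0, 0, 0], [0.6, 0, 0, 0, 0, 0, 0], [0.6, 0, 0, 5, 0, 0, 0], [0.6, 0, 0, 9, 0, 0, 0], [0.6, 0, 0, 11, 0, 0, 0]],
])

```text
time_s: 4.8
tcp_pos: [0.4892, -0.2142, 0.1176]
ee_rot: [[-0.931, 0.365, -0.002], [0.365, 0.931, 0.0], [0.002, -0.0, -1.0]]
wrist_force: [0.5, -0.8, -0.6]
gripper_width: 0.392
gripper_force: 0.0
```

Call:
servo_tool([
  [[1, 0, 0, 0, 0, 0, 0], [1, 0, 0, 0, 0, 0, 0], [1, 0, 0, 0, 0, 0, 0], [1, 0, 0, 0, 0, 0, 0], [1, 0, 0, 0, 0, 0, 0]],
])

```text
time_s: 5.3
tcp_pos: [0.4899, -0.2142, 0.1186]
ee_rot: [[-0.931, 0.364, 0.0], [0.364, 0.931, 0.0], [-0.0, 0.0, -1.0]]
wrist_force: [0.2, 0.2, -0.6]
gripper_width: 0.203
gripper_force: 30.0
```

Call:
servo_tool([
  [[1, 0, 0, 0, 0, 0, 0], [1, 0, 0, 0, 0, 0, 0], [1, 0, 0, 0, 0, 0, 0], [1, 0, 0, 0, 0, 0, 0], [1, 0, 0, 0, 0, 0, 0]],
])

```text
time_s: 5.8
tcp_pos: [0.4899, -0.2142, 0.1186]
ee_rot: [[-0.931, 0.364, 0.0], [0.364, 0.931, 0.0], [-0.0, 0.0, -1.0]]
wrist_force: [-0.1, 0.1, -0.6]
gripper_width: 0.206
gripper_force: 30.0
```

Call:
servo_tool([
  [[1, 0, 0, -8, 0, 0, 0], [1, 10, 10, -15, 0, 0, -0.05], [1, 25, 25, -15, 0, 0, -0.13], [1, 45, 45, -15, 0, 0, -0.21], [1, 65, 65, -15, 0, 0, -0.3]],
])

```text
time_s: 6.3
tcp_pos: [0.4518, -0.129, 0.1339]
ee_rot: [[-0.998, 0.069, -0.0], [0.069, 0.998, 0.0], [0.0, 0.0, -1.0]]
wrist_force: [0.5, 0.2, -2.6]
gripper_width: 0.203
gripper_force: 30.0
```

```bash
python3 -c "
from h import *
go([.439,-.0466,.1336],104.7)"
```

```text
t 6.3 tcp [ 0.4518 -0.129   0.1339] F [ 0.5  0.2 -2.6] M [ 0.11 -0.04 -0.01] w 0.203 go [18.4 81.3  0.3] [ 2.000e-04 -3.000e-04 -3.253e-01]
```

Call:
servo_tool([
  [[1, 5, 20, 0, 0, 0, -0.08], [1, 10, 40, 0, 0, 0, -0.16], [1, 15, 60, 0, 0, 0, -0.24], [1, 18, 81, 0, 0, 0, -0.325], [1, 18, 81, 0, 0, 0, -0.325]],
])

```text
time_s: 6.8
tcp_pos: [0.4403, -0.0462, 0.1342]
ee_rot: [[-0.967, -0.254, 0.001], [-0.254, 0.967, 0.0], [-0.001, 0.0, -1.0]]
wrist_force: [0.6, -0.2, -2.5]
gripper_width: 0.204
gripper_force: 30.0
```

```bash
python3 - <<'E'
from station import r
from h import *
import pickle
c=r.capture('wrist');c['fish']=1
go([.439,-.0466,.1336],104.7)
x=cv2.cvtColor(c['pixels'],cv2.COLOR_RGB2HSV).astype(int)
b,st,q=blob(((x[...,0]>15)&(x[...,0]<40)&(x[...,1]>70)).astype(np.uint8),(200,150,440,479));
k=cv2.convexHull(np.argwhere(b)[:,::-1].astype(np.int32))[:,0]
p=onz(c,k,.098)[:,:2].astype(np.float32);print('die',st,cv2.minEnclosingCircle(p),p.mean(0))
t=r.capture('top');
im=cv2.resize(t['pixels'][200:320,270:430],(400,300));
cv2.imwrite('pics/a.png',np.hstack([im,cv2.resize(c['pixels'],(400,300))])[:,:,::-1])
E
```

```text
t 6.85 tcp [ 0.4404 -0.047   0.1341] F [-0.2 -0.1 -1.8] M [0.01 0.03 0.04] w 0.208 go [1.2 0.7 0.5] [ 0.0001  0.0003 -0.0018]
die [ 200  364  240   24 3639] ((0.5136538743972778, -0.028165804222226143), 0.07743431627750397) [ 0.50983644 -0.02364479]
```

View pics/a.png

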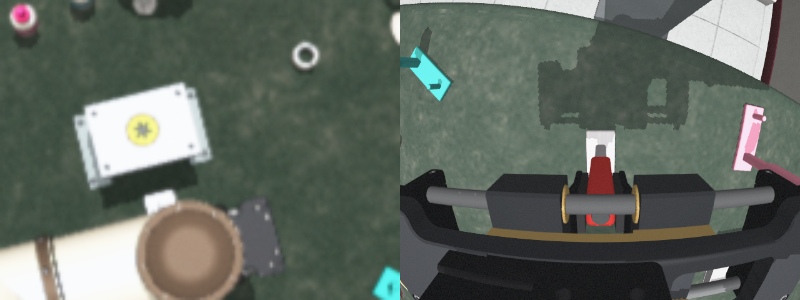

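Call:
servo_tool([
  [[1, -14, 0.5, 0, 0, 0, 0], [1, -32, 0.5, 0, 0, 0, 0], [1, -50, 0.5, 0, 0, 0, 0], [1, -66, 0.5, 0, 0, 0, 0], [1, -79, 0.5, 0, 0, 0, 0]],
])

```text
time_s: 7.4
tcp_pos: [0.519, -0.0281, 0.1334]
ee_rot: [[-0.969, -0.248, 0.0], [-0.248, 0.969, -0.0], [-0.0, -0.0, -1.0]]
wrist_force: [-0.4, -0.2, -3.7]
gripper_width: 0.208
gripper_force: 30.0
```

Call:
servo_tool([
  [[1, 0, 0, -5, 0, 0, 0], [1, 0, 0, -10, 0, 0, 0], [1, 0, 0, -10, 0, 0, 0], [1, 0, 0, -10, 0, 0, 0], [1, 0, 0, -10, 0, 0, 0]],
])

```text
time_s: 7.9
tcp_pos: [0.5167, -0.0279, 0.1437]
ee_rot: [[-0.968, -0.249, -0.0], [-0.249, 0.968, 0.0], [0.0, 0.0, -1.0]]
wrist_force: [-0.5, 0.5, -3.4]
gripper_width: 0.205
gripper_force: 30.0
```

```bash
python3 -c "
from h import *
go([.5164,-.0263,.1466],104.7)"
```

```text
t 7.9 tcp [ 0.5167 -0.0279  0.1437] F [-0.5  0.5 -3.4] M [-0.02  0.04 -0.02] w 0.205 go [-0.1  1.6 -2.9] [ 0.0001 -0.     -0.0046]
```

Call:
servo_tool([
  [[1, 0, 6.6, 0, 0, 0, -0.004], [1, 0, 6.6, -2, 0, 0, -0.004], [1, 0, 6.6, -4, 0, 0, -0.004], [1, 0, 6.6, -5.5, 0, 0, -0.004], [1, 0, 6.6, -5.5, 0, 0, -0.004]],
])

```text
time_s: 8.4
tcp_pos: [0.5154, -0.021, 0.1471]
ee_rot: [[-0.968, -0.252, -0.001], [-0.252, 0.968, 0.001], [0.001, 0.001, -1.0]]
wrist_force: [4.6, 1.9, -14.9]
gripper_width: 0.203
gripper_force: 30.0
```

```bash
python3 -c "
from h import *
go([.5164,-.0263,.1466],104.7)"
```

```text
t 8.4 tcp [ 0.5154 -0.021   0.1471] F [  4.6   1.9 -14.9] M [ 0.17 -1.08  0.03] w 0.203 go [ 0.3 -5.4  0.5] [ 0.0012 -0.0011 -0.0013]
```

Call:
servo_tool([
  [[1, 0, 0, 3.5, 0, 0, 0], [1, 3.8, -1.8, 3.5, 0, 0, 0], [1, 3.8, -1.8, 2.5, 0, 0, 0], [1, 3.8, -1.8, 0.5, 0, 0, 0], [1, 3.8, -1.8, 0.5, 0, 0, 0]],
])

```text
time_s: 8.9
tcp_pos: [0.512, -0.0242, 0.1473]
ee_rot: [[-0.968, -0.252, -0.001], [-0.252, 0.968, 0.0], [0.001, 0.001, -1.0]]
wrist_force: [3.9, -0.5, -14.1]
gripper_width: 0.206
gripper_force: 30.0
```

```bash
python3 -c "
from h import *
go([.5164,-.0263,.1466],104.7)"
```

```text
t 8.9 tcp [ 0.512  -0.0242  0.1473] F [  3.9  -0.5 -14.1] M [-0.41 -0.89 -0.09] w 0.206 go [-3.8 -3.2  0.7] [ 0.0005 -0.0011 -0.0015]
```

Call:
servo_tool([
  [[1, 0, 0, 3.5, 0, 0, 0], [1, 1.2, -3.3, 3.5, 0, 0, 0], [1, 1.2, -3.3, 2.5, 0, 0, 0], [1, 1.2, -3.3, 0.3, 0, 0, 0], [1, 1.2, -3.3, 0.3, 0, 0, 0]],
])

```text
time_s: 9.4
tcp_pos: [0.5122, -0.0276, 0.1475]
ee_rot: [[-0.968, -0.252, 0.0], [-0.252, 0.968, 0.0], [-0.0, 0.0, -1.0]]
wrist_force: [5.2, -0.3, -13.0]
gripper_width: 0.2
gripper_force: 30.0
```

```bash
python3 -c "
from h import *
go([.5164,-.0263,.1466],104.7)"
```

```text
t 9.4 tcp [ 0.5122 -0.0276  0.1475] F [  5.2  -0.3 -13. ] M [-0.53 -1.1  -0.16] w 0.2 go [-4.4  0.2  0.9] [ 0.0003  0.0002 -0.0013]
```

Call:
servo_tool([
  [[1, 0, 0, 3.5, 0, 0, 0], [1, -1.2, -3.6, 3.5, 0, 0, 0], [1, -1.2, -3.6, 2.5, 0, 0, 0], [1, -1.2, -3.6, 0.5, 0, 0, 0], [1, -1.2, -3.6, 0.5, 0, 0, 0]],
])

```text
time_s: 9.9
tcp_pos: [0.5146, -0.0307, 0.1486]
ee_rot: [[-0.967, -0.253, 0.001], [-0.253, 0.967, 0.0], [-0.001, -0.0, -1.0]]
wrist_force: [-0.6, 0.3, -2.9]
gripper_width: 0.203
gripper_force: 30.0
```

```bash
python3 -c "
from h import *
go([.5164,-.0263,.1466],104.7)"
```

```text
t 9.9 tcp [ 0.5146 -0.0307  0.1486] F [-0.6  0.3 -2.9] M [-0.03  0.03 -0.01] w 0.203 go [-2.9  3.8  2. ] [-0.0002  0.0015 -0.0003]
```

The force dropped to baseline at .1486, so the pin looks to be in the hole. Rising gently.

Call:
servo_tool([
  [[1, 0, 0, -1, 0, 0, 0], [1, 0, 0, -1.5, 0, 0, 0], [1, 0, 0, -2, 0, 0, 0], [1, 0, 0, -2.5, 0, 0, 0], [1, 0, 0, -2.5, 0, 0, 0]],
])

```text
time_s: 10.4
tcp_pos: [0.5142, -0.0308, 0.1503]
ee_rot: [[-0.967, -0.253, 0.0], [-0.253, 0.967, -0.0], [-0.0, -0.0, -1.0]]
wrist_force: [-0.2, 1.1, -3.2]
gripper_width: 0.208
gripper_force: 30.0
```

Call:
servo_tool([
  [[1, 0, 0, -1, 0, 0, 0], [1, 0, 0, -2, 0, 0, 0], [1, 0, 0, -3, 0, 0, 0], [1, 0, 0, -4, 0, 0, 0], [1, 0, 0, -5, 0, 0, 0]],
])

```text
time_s: 10.9
tcp_pos: [0.5139, -0.0306, 0.1543]
ee_rot: [[-0.968, -0.253, -0.001], [-0.253, 0.968, 0.0], [0.001, 0.001, -1.0]]
wrist_force: [3.5, 0.5, -10.2]
gripper_width: 0.202
gripper_force: 30.0
```

```bash
python3 -c "
from h import *
go([.5164,-.0263,.1466],104.7)"
```

```text
t 10.9 tcp [ 0.5139 -0.0306  0.1543] F [  3.5   0.5 -10.2] M [ 0.02 -0.76 -0.04] w 0.202 go [-3.5  3.6  7.7] [ 0.0006 -0.0008 -0.0011]
```

Call:
servo_tool([
  [[1, 0, 0, -1, 0, 0, 0], [1, 0, 0, -2, 0, 0, 0], [1, 0, 0, -3, 0, 0, 0], [1, 0, 0, -4, 0, 0, 0], [1, 0, 0, -5, 0, 0, 0]],
])

```text
time_s: 11.4
tcp_pos: [0.514, -0.0308, 0.1603]
ee_rot: [[-0.967, -0.253, -0.0], [-0.253, 0.967, 0.0], [0.0, 0.0, -1.0]]
wrist_force: [2.5, -0.9, -10.1]
gripper_width: 0.202
gripper_force: 30.0
```

Call:
servo_tool([
  [[1, 0, 0, -1, 0, 0, 0], [1, 0, 0, -2, 0, 0, 0], [1, 0, 0, -3, 0, 0, 0], [1, 0, 0, -4, 0, 0, 0], [1, 0, 0, -5, 0, 0, 0]],
])

```text
time_s: 11.9
tcp_pos: [0.514, -0.0308, 0.1653]
ee_rot: [[-0.967, -0.253, -0.0], [-0.253, 0.967, -0.0], [0.0, -0.0, -1.0]]
wrist_force: [3.8, 0.1, -9.8]
gripper_width: 0.207
gripper_force: 30.0
```

```bash
python3 -c "
from h import *
go([.5164,-.0263,.1466],104.7)"
```

```text
t 11.9 tcp [ 0.514  -0.0308  0.1653] F [ 3.8  0.1 -9.8] M [-0.12 -0.57 -0.07] w 0.207 go [-3.4  3.8 18.7] [-0.     -0.0002 -0.0006]
```

Call:
servo_tool([
  [[1, 0, 0, -0.8, 0, 0, 0], [1, 0, 0, -1.6, 0, 0, 0], [1, 0, 0, -2.4, 0, 0, 0], [1, 0, 0, -3, 0, 0, 0], [1, 0, 0, -3, 0, 0, 0]],
])

```text
time_s: 12.4
tcp_pos: [0.5141, -0.0308, 0.1683]
ee_rot: [[-0.967, -0.253, -0.0], [-0.253, 0.967, -0.0], [0.0, -0.0, -1.0]]
wrist_force: [2.4, -0.1, -9.5]
gripper_width: 0.205
gripper_force: 30.0
```

```bash
python3 - <<'E'
from station import r
from h import *
import pickle
go([.5164,-.0263,.1466],104.7)
s=r.capture('side')
pickle.dump(s,open('s3.pkl','wb'))
cv2.imwrite('pics/s3.png',cv2.resize(s['pixels'][200:310,270:416],None,fx=5,fy=5,interpolation=2)[:,:,::-1])
E
```

```text
t 12.4 tcp [ 0.5141 -0.0308  0.1683] F [ 2.4 -0.1 -9.5] M [-0.19 -0.47  0.  ] w 0.205 go [-3.4  3.8 21.7] [-0.     -0.0002 -0.0005]
```

View pics/s3.png

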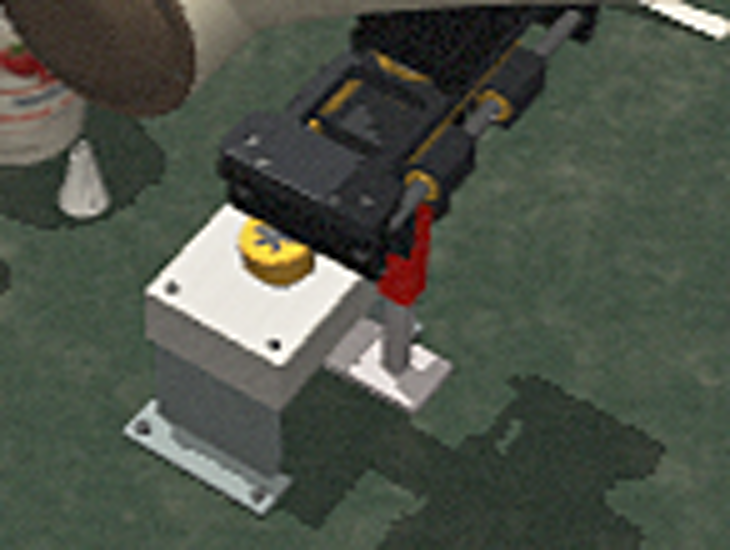

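```bash
python3 - <<'E'
from h import *
import pickle
c=pickle.load(open('s3.pkl','rb'));c0=pickle.load(open('d0.pkl','rb'))['side']
def pr(X):
    q=c['R']@np.array(X)+c['t'];return (c['camera_matrix']@q/q[2])[:2]
for c_ in(c0,c):
    x=cv2.cvtColor(c_['pixels'],cv2.COLOR_RGB2HSV).astype(int)
    for v in(90,190):
        b,st,q=blob(((x[...,0]>12)&(x[...,0]<38)&(x[...,1]>110)&(x[...,2]>v)).astype(np.uint8),(305,225,350,270));print(v,st[:4],st[1]+st[3])
a=np.linspace(0,6.28,60)
for z in(.098,.108,.112,.116):
    p=np.array([pr([.5743+.017*np.cos(t),-.0112+.017*np.sin(t),z]) for t in a]);print(z,p.min(0),p.max(0))
E
```

```text
90 [319 246  14  11] 257
190 [319 246  14  11] 257
90 [318 243  14  14] 257
190 [318 244  13   9] 253
0.098 [317.98916161 244.51386779] [332.48688226 255.58785004]
0.108 [318.0304157  241.73407422] [332.61504253 252.82519222]
0.112 [318.04705618 240.61288229] [332.66673791 251.71074601]
0.116 [318.06377685 239.48633366] [332.71868241 250.59087936]
```

Call:
servo_tool([
  [[1, 0, 0, -0.5, 0, 0, 0], [1, 0, 0, -1, 0, 0, 0], [1, 0, 0, -1.5, 0, 0, 0], [1, 0, 0, -1.8, 0, 0, 0], [1, 0, 0, -1.8, 0, 0, 0]],
])

```text
time_s: 12.95
tcp_pos: [0.5141, -0.0307, 0.1701]
ee_rot: [[-0.967, -0.253, -0.0], [-0.253, 0.967, 0.0], [0.0, 0.0, -1.0]]
wrist_force: [2.3, -0.3, -10.3]
gripper_width: 0.203
gripper_force: 30.0
```

Call:
servo_tool([
  [[1, 0, 0, 5, 0, 0, 0], [1, 0, 0, 13, 0, 0, 0], [1, 0, 0, 22, 0, 0, 0], [1, 0, 0, 31, 0, 0, 0], [1, 0, 0, 37, 0, 0, 0]],
])

```text
time_s: 13.45
tcp_pos: [0.5137, -0.0309, 0.132]
ee_rot: [[-0.967, -0.253, -0.001], [-0.253, 0.967, -0.0], [0.001, 0.0, -1.0]]
wrist_force: [-0.8, 1.1, -2.5]
gripper_width: 0.205
gripper_force: 30.0
```

Call:
servo_tool([
  [[1, 0, 3, 0, 0, 0, 0], [1, 15, 3, 0, 0, 0, 0], [1, 35, 3, 0, 0, 0, 0], [1, 58, 3, 0, 0, 0, 0], [1, 82, 3, 0, 0, 0, 0]],
])

```text
time_s: 13.95
tcp_pos: [0.4337, -0.0486, 0.1333]
ee_rot: [[-0.967, -0.254, 0.001], [-0.254, 0.967, -0.0], [-0.001, -0.0, -1.0]]
wrist_force: [-1.2, 0.1, -1.6]
gripper_width: 0.203
gripper_force: 30.0
```

```bash
python3 -c "
from h import *
go([.470,-.18,.1336],85)"
```

```text
t 13.95 tcp [ 0.4337 -0.0486  0.1333] F [-1.2  0.1 -1.6] M [-0.03  0.06  0.  ] w 0.203 go [  -1.8 -136.3   -0.3] [-1.000e-04  8.000e-04  3.437e-01]
```

Call:
servo_tool([
  [[1, 8, -20, 0, 0, 0, 0.02], [1, 8, -50, 0, 0, 0, 0.1], [1, 5, -80, 0, 0, 0, 0.2], [1, 0, -112, 0, 0, 0, 0.29], [1, -2, -136, 0, 0, 0, 0.344]],
])

```text
time_s: 14.45
tcp_pos: [0.4717, -0.1811, 0.1336]
ee_rot: [[-0.996, 0.091, 0.002], [0.091, 0.996, -0.001], [-0.002, -0.0, -1.0]]
wrist_force: [0.3, -0.3, -2.6]
gripper_width: 0.207
gripper_force: 30.0
```

Call:
servo_tool([
  [[1, 0, 0, 0, 0, 0, 0], [1, 0, 0, 5, 0, 0, 0], [1, 0, 0, 9, 0, 0, 0], [1, 0, 0, 12, 0, 0, 0], [1, 0, 0, 12, 0, 0, 0]],
])

```text
time_s: 14.95
tcp_pos: [0.4699, -0.179, 0.1205]
ee_rot: [[-0.996, 0.087, -0.001], [0.087, 0.996, 0.0], [0.001, 0.0, -1.0]]
wrist_force: [-0.1, -0.4, -3.6]
gripper_width: 0.207
gripper_force: 30.0
```

```bash
python3 - <<'E'
from station import r
from h import *
go([.470,-.18,.1186],85)
s=r.capture('side');c=r.capture('wrist')
A=cv2.resize(s['pixels'][190:310,290:450],(533,400));B=cv2.resize(c['pixels'][130:290,240:400],(267,267))
cv2.imwrite('pics/s4.png',np.hstack([A,np.vstack([B,np.zeros((133,267,3),np.uint8)])])[:,:,::-1])
E
```

```text
t 14.95 tcp [ 0.4699 -0.179   0.1205] F [-0.1 -0.4 -3.6] M [-0.06  0.01 -0.04] w 0.207 go [-0.2 -1.   1.9] [ 0.0001 -0.0013  0.0005]
```

View pics/s4.png

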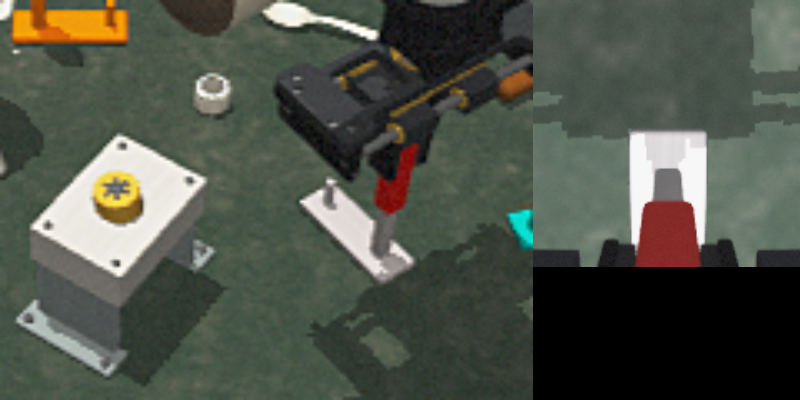

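The die stands well proud at (118,195) in the crop, and the pusher is upright and about to touch down.

Call:
servo_tool([
  [[1, 0, 0, 0.7, 0, 0, 0], [1, 0, 0, 1.4, 0, 0, 0], [1, 0, 0, 2, 0, 0, 0], [1, 0, 0, 2.3, 0, 0, 0], [1, 0, 0, 2.3, 0, 0, 0]],
])

```text
time_s: 15.55
tcp_pos: [0.4705, -0.1797, 0.1189]
ee_rot: [[-0.996, 0.088, 0.0], [0.088, 0.996, -0.0], [-0.0, -0.0, -1.0]]
wrist_force: [-0.4, -0.5, -1.8]
gripper_width: 0.203
gripper_force: 30.0
```

Call:
servo_tool([
  [[1, 0, 0, 0.5, 0, 0, 0], [1, 0, 0, 1, 0, 0, 0], [1, 0, 0, 1.5, 0, 0, 0], [1, 0, 0, 1.5, 0, 0, 0], [1, 0, 0, 1.5, 0, 0, 0]],
])

```text
time_s: 16.05
tcp_pos: [0.4703, -0.1799, 0.1187]
ee_rot: [[-0.996, 0.087, 0.0], [0.087, 0.996, -0.001], [-0.0, -0.0, -1.0]]
wrist_force: [-4.4, 0.9, 8.2]
gripper_width: 0.204
gripper_force: 30.0
```

Call:
servo_tool([
  [[1, 0, 0, -1, 0, 0, 0], [0.6, 0, 0, -1.3, 0, 0, 0], [0.5, 0, 0, -1.3, 0, 0, 0], [0.4, 0, 0, -1.3, 0, 0, 0], [0.3, 0, 0, -1.3, 0, 0, 0]],
])

```text
time_s: 16.55
tcp_pos: [0.4706, -0.1797, 0.1185]
ee_rot: [[-0.996, 0.088, 0.0], [0.088, 0.996, -0.0], [-0.0, -0.0, -1.0]]
wrist_force: [-0.4, -0.2, 1.1]
gripper_width: 0.484
gripper_force: 0.0
```

Call:
servo_tool([
  [[0.3, 0, 0, -15, 0, 0, 0], [0.3, 0, 0, -35, 0, 0, 0], [0.3, 0, 0, -60, 0, 0, 0], [0.3, 0, 0, -85, 0, 0, 0], [0.3, 0, 0, -105, 0, 0, 0]],
])

```text
time_s: 17.05
tcp_pos: [0.4708, -0.1798, 0.225]
ee_rot: [[-0.996, 0.088, 0.001], [0.088, 0.996, -0.0], [-0.001, -0.0, -1.0]]
wrist_force: [0.9, 0.1, -0.5]
gripper_width: 0.696
gripper_force: 0.0
```

```bash
python3 -c "
from h import *
go([.5743,-.0112,.20],104.7)"
```

```text
t 17.05 tcp [ 0.4708 -0.1798  0.225 ] F [ 0.9  0.1 -0.5] M [ 0.   -0.08  0.04] w 0.696 go [-88.3 177.   25.1] [-0.0004  0.0014 -0.3444]
```

Call:
servo_tool([
  [[0.25, -18, 36, 0, 0, 0, -0.07], [0.25, -36, 72, 0, 0, 0, -0.14], [0.25, -55, 110, 0, 0, 0, -0.21], [0.25, -73, 146, 5, 0, 0, -0.28], [0.25, -88, 177, 10, 0, 0, -0.344]],
])

```text
time_s: 17.55
tcp_pos: [0.5747, -0.0093, 0.2134]
ee_rot: [[-0.967, -0.257, 0.001], [-0.257, 0.967, 0.0], [-0.001, -0.0, -1.0]]
wrist_force: [0.8, -0.3, -0.0]
gripper_width: 0.75
gripper_force: 0.0
```

Call:
servo_tool([
  [[0.25, 0, 0, 0, 0, 0, 0], [0.25, 0, 0, 15, 0, 0, 0], [0.25, 0, 0, 30, 0, 0, 0], [0.25, 0, 0, 45, 0, 0, 0], [0.25, 0, 0, 45, 0, 0, 0]],
])

```text
time_s: 18.05
tcp_pos: [0.5718, -0.0119, 0.1664]
ee_rot: [[-0.968, -0.252, -0.005], [-0.252, 0.968, -0.001], [0.005, 0.001, -1.0]]
wrist_force: [-0.5, -0.0, 0.1]
gripper_width: 0.751
gripper_force: 0.0
```

```bash
python3 - <<'E'
from station import r
from h import *
import pickle
go([.5743,-.0112,.112],104.7)
c=r.capture('wrist');c['fish']=1
x=cv2.cvtColor(c['pixels'],cv2.COLOR_RGB2HSV).astype(int)
b,st,q=blob(((x[...,0]>12)&(x[...,0]<40)&(x[...,1]>90)&(x[...,2]>120)).astype(np.uint8),(240,150,400,330));print(st)
k=cv2.convexHull(np.argwhere(b)[:,::-1].astype(np.int32))[:,0]
for z in(.098,.113):
    p=onz(c,k,z)[:,:2].astype(np.float32);print('die',z,cv2.minEnclosingCircle(p))
cv2.imwrite('pics/d.png',c['pixels'][130:350,200:440][:,:,::-1])
E
```

```text
t 18.05 tcp [ 0.5718 -0.0119  0.1664] F [-0.5 -0.   0.1] M [-0.03  0.06  0.02] w 0.751 go [-2.8  0.  54.4] [ 0.0006 -0.0051 -0.0019]
[ 297  246   57   53 1730]
die 0.098 ((0.5811129808425903, -0.006900276523083448), 0.01821460761129856)
die 0.113 ((0.5757434964179993, -0.00851526204496622), 0.016978096216917038)
```

View pics/d.png

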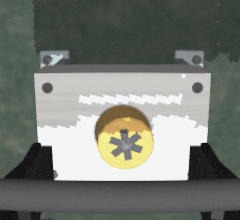

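Call:
servo_tool([
  [[0.25, -1, 0, 10, 0, 0, 0], [0.25, -1, 0, 20, 0, 0, 0], [0.25, -1, 0, 28, 0, 0, 0], [0.25, -1, 0, 28, 0, 0, 0], [0.25, -1, 0, 28, 0, 0, 0]],
])

```text
time_s: 18.6
tcp_pos: [0.5747, -0.0109, 0.1404]
ee_rot: [[-0.967, -0.253, -0.0], [-0.253, 0.967, -0.0], [0.0, -0.0, -1.0]]
wrist_force: [-0.0, -0.1, 0.8]
gripper_width: 0.749
gripper_force: 0.0
```

```bash
python3 - <<'E'
from station import r
from h import *
go([.5743,-.0112,.112],104.7)
c=r.capture('wrist');c['fish']=1
x=cv2.cvtColor(c['pixels'],cv2.COLOR_RGB2HSV).astype(int)
b,st,q=blob(((x[...,0]>12)&(x[...,0]<40)&(x[...,1]>90)&(x[...,2]>215)).astype(np.uint8),(240,150,400,330));print(st)
k=cv2.convexHull(np.argwhere(b)[:,::-1].astype(np.int32))[:,0]
for z in(.110,.114):
    p=onz(c,k,z)[:,:2].astype(np.float32);print('die',z,cv2.minEnclosingCircle(p))
go([*cv2.minEnclosingCircle(p)[0],.112],104.7)
E
```

```text
t 18.6 tcp [ 0.5747 -0.0109  0.1404] F [-0.  -0.1  0.8] M [ 0.05 -0.    0.  ] w 0.749 go [ 0.4 -0.2 28.4] [-0.0002 -0.0004 -0.0004]
[294 256  64  38 896]
die 0.11 ((0.5763043761253357, -0.008544288575649261), 0.016924312338232994)
die 0.114 ((0.5747223496437073, -0.00901277456432581), 0.0165533609688282)
t 18.65 tcp [ 0.5749 -0.0108  0.1408] F [-0.3  0.3 -0.4] M [-0.04  0.02  0.05] w 0.749 go [-0.3  1.8 28.8] [-0.0002  0.0004 -0.0003]
```

Call:
servo_tool([
  [[0.25, 0, 0.7, 9, 0, 0, 0], [0.25, 0, 0.7, 18, 0, 0, 0], [0.25, 0, 0.7, 25, 0, 0, 0], [0.25, 0, 0.7, 28.5, 0, 0, 0], [0.25, 0, 0.7, 28.5, 0, 0, 0]],
])

```text
time_s: 19.15
tcp_pos: [0.574, -0.0103, 0.1111]
ee_rot: [[-0.967, -0.253, -0.002], [-0.253, 0.967, -0.0], [0.002, 0.0, -1.0]]
wrist_force: [0.4, 0.4, -0.6]
gripper_width: 0.746
gripper_force: 0.0
```

Call:
servo_tool([
  [[0.6, 0, 0, 0, 0, 0, 0], [0.7, 0, 0, 0, 0, 0, 0], [0.8, 0, 0, 0, 0, 0, 0], [0.9, 0, 0, 0, 0, 0, 0], [1, 0, 0, 0, 0, 0, 0]],
])

```text
time_s: 19.65
tcp_pos: [0.5744, -0.01, 0.1122]
ee_rot: [[-0.967, -0.253, 0.0], [-0.253, 0.967, 0.0], [-0.0, 0.0, -1.0]]
wrist_force: [-1.7, 0.9, 1.3]
gripper_width: 0.377
gripper_force: 1.0
```

Call:
servo_tool([
  [[1, 0, 0, 0, 0, 0, 0], [1, 0, 0, 0, 0, 0, 0], [1, 0, 0, 0, 0, 0, 0], [1, 0, 0, 0, 0, 0, 0], [1, 0, 0, 0, 0, 0, 0]],
])

```text
time_s: 20.15
tcp_pos: [0.5742, -0.0101, 0.1121]
ee_rot: [[-0.967, -0.253, -0.0], [-0.253, 0.967, 0.0], [0.0, 0.0, -1.0]]
wrist_force: [-2.1, 1.8, 0.7]
gripper_width: 0.367
gripper_force: 30.0
```

Call:
servo_tool([
  [[1, 0, 0, -2, 0, 0, 0], [1, 0, 0, -4, 0, 0, 0], [1, 0, 0, -6, 0, 0, 0], [1, 0, 0, -8, 0, 0, 0], [1, 0, 0, -10, 0, 0, 0]],
])

```text
time_s: 20.65
tcp_pos: [0.5743, -0.01, 0.122]
ee_rot: [[-0.967, -0.253, -0.0], [-0.253, 0.967, 0.0], [0.0, 0.0, -1.0]]
wrist_force: [-0.5, 1.5, -4.6]
gripper_width: 0.368
gripper_force: 30.0
```

```bash
python3 - <<'E'
from station import r
from h import *
go([.5743,-.0112,.16],104.7)
s=r.capture('side');x=cv2.cvtColor(s['pixels'],cv2.COLOR_RGB2HSV).astype(int)
b,st,q=blob(((x[...,0]>12)&(x[...,0]<38)&(x[...,1]>110)&(x[...,2]>90)).astype(np.uint8),(305,215,350,270));print(st,q)
E
```

```text
t 20.65 tcp [ 0.5743 -0.01    0.122 ] F [-0.5  1.5 -4.6] M [ 0.66 -0.03 -0.03] w 0.368 go [  0.3  -1.1 -38. ] [ 0.0003 -0.0004 -0.0006]
[320 242  13  15  86] [328.27906977 250.09302326]
```

Call:
servo_tool([
  [[1, 0, 0, -3, 0, 0, 0], [1, 0, 0, -7, 0, 0, 0], [1, 0, 0, -13, 0, 0, 0], [1, 0, 0, -20, 0, 0, 0], [1, 0, 0, -28, 0, 0, 0]],
])

```text
time_s: 21.2
tcp_pos: [0.5746, -0.0103, 0.1511]
ee_rot: [[-0.967, -0.253, 0.001], [-0.253, 0.967, -0.0], [-0.001, -0.0, -1.0]]
wrist_force: [-0.1, -0.9, -1.4]
gripper_width: 0.368
gripper_force: 30.0
```

Call:
servo_tool([
  [[1, 0, 0, -8, 0, 0, 0], [1, 0, 0, -16, 0, 0, 0], [1, 0, 0, -22, 0, 0, 0], [1, 0, 0, -22, 0, 0, 0], [1, 0, 0, -22, 0, 0, 0]],
])

```text
time_s: 21.7
tcp_pos: [0.5743, -0.0101, 0.172]
ee_rot: [[-0.967, -0.253, -0.0], [-0.253, 0.967, 0.0], [0.0, 0.0, -1.0]]
wrist_force: [0.1, -0.0, -1.9]
gripper_width: 0.366
gripper_force: 30.0
```

```bash
python3 - <<'E'
from station import r
from h import *
go([.577,.276,.172],106.4)
s=r.capture('side');cv2.imwrite('pics/l.png',cv2.resize(s['pixels'][180:320,260:420],(640,560),interpolation=2)[:,:,::-1])
E
```

```text
t 21.7 tcp [ 0.5743 -0.0101  0.172 ] F [ 0.1 -0.  -1.9] M [0.03 0.   0.01] w 0.366 go [-75.1 276.1   0. ] [ 0.0002 -0.0002 -0.0303]
```

View pics/l.png

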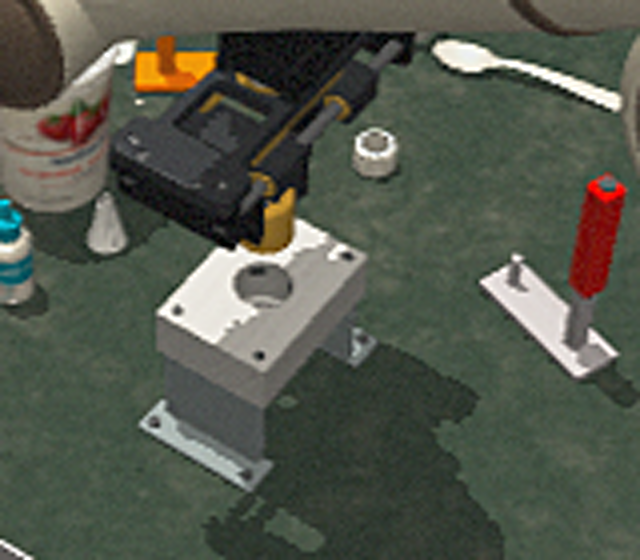

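The die is out and upright in the jaws, and the pusher is standing. Now to the tray.

Call:
servo_tool([
  [[1, -5, 20, 0, 0, 0, 0], [1, -15, 55, 0, 0, 0, 0], [1, -25, 92, 0, 0, 0, 0], [1, -35, 128, 0, 0, 0, 0], [1, -44, 160, 0, 0, 0, 0]],
])

```text
time_s: 22.25
tcp_pos: [0.5761, 0.1573, 0.1715]
ee_rot: [[-0.967, -0.254, -0.001], [-0.254, 0.967, -0.0], [0.001, -0.0, -1.0]]
wrist_force: [0.5, -0.3, -1.5]
gripper_width: 0.369
gripper_force: 30.0
```

Call:
servo_tool([
  [[1, -10, 35, 0, 0, 0, 0], [1, -20, 70, 10, 0, 0, 0], [1, -28, 100, 25, 0, 0, 0], [1, -31, 116, 45, 0, 0, 0], [1, -31, 116, 60, 0, 0, 0]],
])

```text
time_s: 22.75
tcp_pos: [0.5763, 0.278, 0.1099]
ee_rot: [[-0.967, -0.256, -0.002], [-0.256, 0.967, -0.001], [0.002, -0.0, -1.0]]
wrist_force: [0.2, 0.2, -1.7]
gripper_width: 0.37
gripper_force: 30.0
```

Call:
servo_tool([
  [[1, 0, 0, 15, 0, 0, 0], [1, 0, 0, 30, 0, 0, 0], [1, 0, 0, 40, 0, 0, 0], [1, 0, 0, 45, 0, 0, 0], [1, 0, 0, 45, 0, 0, 0]],
])

```text
time_s: 23.25
tcp_pos: [0.5768, 0.2755, 0.0662]
ee_rot: [[-0.967, -0.253, -0.001], [-0.253, 0.967, -0.001], [0.002, -0.001, -1.0]]
wrist_force: [-0.3, -0.1, -1.8]
gripper_width: 0.365
gripper_force: 30.0
```

```bash
python3 - <<'E'
from station import r
from h import *
go([.577,.276,.033],106.4)
E
```

```text
t 23.25 tcp [0.5768 0.2755 0.0662] F [-0.3 -0.1 -1.8] M [-0.04 -0.01  0.  ] w 0.365 go [-0.4  0.4 33.2] [-0.0007 -0.0015 -0.0303]
```

Call:
servo_tool([
  [[1, 0, 0, 8, 0, 0, 0], [1, 0, 0, 16, 0, 0, 0], [1, 0, 0, 22, 0, 0, 0], [1, 0, 0, 26, 0, 0, 0], [1, 0, 0, 28, 0, 0, 0]],
])

```text
time_s: 23.75
tcp_pos: [0.5769, 0.2757, 0.0385]
ee_rot: [[-0.967, -0.253, -0.001], [-0.253, 0.967, -0.0], [0.001, -0.0, -1.0]]
wrist_force: [-0.1, 0.2, -1.9]
gripper_width: 0.368
gripper_force: 30.0
```

Call:
servo_tool([
  [[1, 0, 0, 0.5, 0, 0, 0], [1, 0, 0, 1, 0, 0, 0], [1, 0, 0, 1.5, 0, 0, 0], [1, 0, 0, 2, 0, 0, 0], [1, 0, 0, 2.5, 0, 0, 0]],
])

```text
time_s: 24.25
tcp_pos: [0.5772, 0.2759, 0.0367]
ee_rot: [[-0.967, -0.253, 0.0], [-0.253, 0.967, 0.0], [-0.0, 0.0, -1.0]]
wrist_force: [0.7, 0.8, -1.6]
gripper_width: 0.371
gripper_force: 30.0
```

Call:
servo_tool([
  [[1, 0, 0, 0.5, 0, 0, 0], [1, 0, 0, 1, 0, 0, 0], [1, 0, 0, 1.5, 0, 0, 0], [1, 0, 0, 2, 0, 0, 0], [1, 0, 0, 2, 0, 0, 0]],
])

```text
time_s: 24.75
tcp_pos: [0.5771, 0.2758, 0.0345]
ee_rot: [[-0.967, -0.253, -0.0], [-0.253, 0.967, -0.0], [0.0, -0.0, -1.0]]
wrist_force: [0.3, 0.7, -1.6]
gripper_width: 0.369
gripper_force: 30.0
```

Call:
servo_tool([
  [[1, 0, 0, 0.5, 0, 0, 0], [1, 0, 0, 1, 0, 0, 0], [1, 0, 0, 1.5, 0, 0, 0], [1, 0, 0, 2, 0, 0, 0], [1, 0, 0, 2, 0, 0, 0]],
])

```text
time_s: 25.25
tcp_pos: [0.5771, 0.2758, 0.0341]
ee_rot: [[-0.967, -0.254, 0.0], [-0.254, 0.967, -0.0], [-0.0, -0.0, -1.0]]
wrist_force: [-4.2, -0.5, 7.9]
gripper_width: 0.365
gripper_force: 30.0
```

Contact with the tray floor. Relieving the press, then releasing.

Call:
servo_tool([
  [[1, 0, 0, -1, 0, 0, 0], [1, 0, 0, -1.5, 0, 0, 0], [0.5, 0, 0, -1.5, 0, 0, 0], [0.4, 0, 0, -1.5, 0, 0, 0], [0.25, 0, 0, -1.5, 0, 0, 0]],
])

```text
time_s: 25.75
tcp_pos: [0.5773, 0.2759, 0.0338]
ee_rot: [[-0.967, -0.253, 0.0], [-0.253, 0.967, 0.0], [-0.0, 0.0, -1.0]]
wrist_force: [-0.1, -0.1, -1.1]
gripper_width: 0.558
gripper_force: 0.0
```

Call:
servo_tool([
  [[0.25, 0, 0, 0, 0, 0, 0], [0.25, 0, 0, -5, 0, 0, 0], [0.25, 0, 0, -25, 0, 0, 0], [0.25, 0, 0, -60, 0, 0, 0], [0.25, 0, 0, -100, 0, 0, 0]],
])

```text
time_s: 26.25
tcp_pos: [0.5765, 0.2753, 0.1342]
ee_rot: [[-0.967, -0.253, -0.002], [-0.253, 0.967, -0.002], [0.003, -0.001, -1.0]]
wrist_force: [-0.0, 0.5, 0.6]
gripper_width: 0.747
gripper_force: 0.0
```

Call:
servo_tool([
  [[0.25, 0, 0, -20, 0, 0, 0], [0.25, 0, 0, -40, 0, 0, 0], [0.25, 0, 0, -40, 0, 0, 0], [0.25, 0, 0, -40, 0, 0, 0], [0.25, 0, 0, -40, 0, 0, 0]],
])

```text
time_s: 26.75
tcp_pos: [0.5764, 0.2754, 0.1727]
ee_rot: [[-0.967, -0.253, -0.002], [-0.253, 0.967, -0.001], [0.002, -0.001, -1.0]]
wrist_force: [-0.4, -0.4, -0.7]
gripper_width: 0.749
gripper_force: 0.0
```

```bash
python3 - <<'E'
from station import r
from h import *
go([.577,.276,.17])
s=r.capture('side');cv2.imwrite('pics/f.png',s['pixels'][170:400,160:460][:,:,::-1])
E
```

```text
t 26.75 tcp [0.5764 0.2754 0.1727] F [-0.4 -0.4 -0.7] M [-0.01  0.01 -0.05] w 0.749 go [-0.8  0.4  2.7] [0. 0. 0.]
```

View pics/f.png

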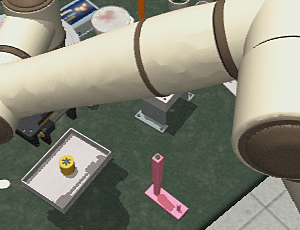

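The die stands upright in the tray at (68,165) in the crop, star up, with the gripper clear. Handing in.

```bash
python3 -c "
from station import r
print(r.finish_job())"
```

```text
the job is handed in; nothing more can be done
None
```

I handed the job in at about 27 s (limit 70 s), and no verdict came back: the die was pushed about 15 mm proud (10 mm needed), the pusher stands upright clear of the block, and the die stands upright, star up, in the tray.

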